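# Draw the wet flange's tray out of the drying rack

### The arm

A 7-joint arm with a two-finger parallel gripper is mounted at the origin on the work surface. World frame = base frame: x ahead of the robot, y to its left, z up, the work surface at z = 0. Lengths are in m, angles in rad, forces in N, time in s.
With the tool pointing down it reaches from about 0.4 to 0.85 m from the base axis. Payload 4.5 kg.
Tool frame: the origin (TCP) lies at the very end of the fingers, on their centre line; the grasp point (between the pads) lies 19 mm behind it (r.grip_depth is the distance from the TCP to the grasp point, in m); z points along the fingers, x is the direction in which the jaws open and shut, and the axes are right-handed (so a half turn about z gives the same grasp; the last joint's range is limited). The gripper opens to 88 mm and grips with 3 to 60 N. Pads are 18 mm wide; open, the fingers measure 123 mm over their backs; the gripper's body (75 mm by 187 mm) begins 45 mm behind the grasp point.
Start: joints at [1.225, 0.689, -0.195, 1.565, 0.157, 0.902, -0.215], TCP at [0.232, -0.58, 0.239] pointing down, gripper open.
Joint ranges: [-3.01, 3.01], [-0.46, 2.08], [-1.47, 1.51], [0.13, 2.56], [-1, 4.14], [0.04, 2.09], [-2.66, 2.66]. Speed limits (rad/s): [2.57, 2.57, 3.14, 3.14, 3.14, 3.14, 3.14].

### API

Orientations are given as a unit quaternion [x, y, z, w].
In Python, from plant import r gives the robot as it stands. The module is installed in compiled form; this text tells all that it offers.
- The arm moves only by the shell command python3 -m jog 'ROWS' [FORCE]. ROWS is JSON, a list of rows, each a list of 5 numbers: the shift along the tool's x, y, z in units of 1 m (1.0 is 1 m), then the turn about the tool's z in units of 360 degrees (1.0 is 360 degrees), then the closure, from 0 (fully open) to 1 (shut). In form: [[dx, dy, dz, yaw, fingers], ...]. A call has 1 to 20 rows; each row shifts and turns the commanded pose from where the row before left it, along the tool's axes as they then stand; what a row does not reach is not made up. A row lasts 1/10 s, in which the tool goes at most 50 mm and 8.59 degrees, less where a joint would pass 70% of its speed; a pose out of reach is approached as far as the arm can. A call with a number of a shift or a turn outside -1 to 1 is refused whole. A call with a gripper value outside its range is refused whole. The fingers move at their own pace and stop on an object; FORCE is the grip in N (left out, the last holds). Time passes only in rows, so rows that do not move let the fingers close. It gives the time, the measured TCP pose, the force and the opening at its end, in the units of the state.
- r.get_state(): the state, without advancing time (a new reading comes with each control period).
- r.snapshot(name): name is "scene" or "side" or "wrist"; returns the picture (400x640x3 uint8, red, green, blue); there is no depth.
- r.get_calibration(name): a dict with "mtx" (3x3 intrinsics, pixels), "R" (3x3) and "t" (3): a world point X has camera coordinates R X + t. Camera axes: x right, y down, z forward; pixel columns grow to the right and rows downward; lengths in m; the calibration is good to about 2 mm. A picture is of the moment at which its call begins: read the wrist's pose just before it. get_calibration takes no time and is no camera call; for the wrist camera it gives the pose at the moment of the call.
- r.finish_job(): hands the job in, once; it reports no verdict.
Trained networks look in the newest picture that a camera, given by its name, has taken for a name from the list of things; names that differ only in an ending like _2 or _b are one class to them, and where a whole thing is asked for, a point or a joint stands for the part that bears it (a point fixed in the world has none). Each returns a list of dicts, best first, with "score" (0 to 1); they miss things now and then, are a little off and sometimes report something else, mostly with a low value. They report only what shows in the picture. A call takes as long as a camera call. They do not tell look-alikes from the thing itself.
- r.cut_out(thing, camera): "pixels" (400x640 bool, what is visible of it) and "rect" ([left, top, right, bottom] in pixels, round what is visible of it).
The state is a dict: "clock": time; "q": joint angles; "qd": joint speeds; "joint_torque": joint torques, N m; "tool_pos": TCP position; "eef_rot": TCP orientation; "contact_force": force on the tool from outside, world axes, zero at the start; "moment": the same for the moment, N m; "opening": opening from 0.0 (shut) to 1.0 (fully open).
Only numpy, scipy, OpenCV 4.12 (cv2) and the standard library are available. Lean on these libraries where they do the work, as an engineer would, in place of code of your own. Each camera call takes 0.05 s, during which the arm holds its last target.

### The job

Bring the painted flange out for collection: first push the drying-rack tray that was left standing out (the collar's) fully home, then hook a fingertip behind the front lip of the flange's tray and draw it all the way out to its stop. The paint is wet, so touch none of the three castings and leave them standing in place on their trays; pinch and lift nothing, and leave the third tray shut and the tin and brush where they are. Finish with the hand clear.

Things in the scene. Friction and masses are not known exactly. Their poses are not given: they have to be found in the camera images.
- flange_tray (a joint): How far the tray carrying the flange is drawn out, in m: 0 fully home, 0.10 out against its stop. Starts 0 to 12 mm out and has to be drawn out. It runs on plain rails with about 3 N of friction, some drag (about 1 N at 0.1 m/s), no spring and no catch, and stays where it is left.
- flange_lip (a point): Middle of the top edge of the front lip of the tray carrying the flange. x points into the rack (the tray draws out along -x, level), y along the lip, z up. Upright lip 126 mm wide, 8 mm thick (4 mm either side of this point; 6 mm at its very top), its top 74 mm above the bench. Behind it the open tray is 116 mm wide inside, its floor 48 mm and its side walls 26 mm below this point, and empty for at least 65 mm, up to the casting.
- flange_mid (a point): Centre, half-way up, of the flanged casting: a round foot 92 mm across and 10 mm thick, tapering up to a round neck 42 mm across, 58 mm tall in all, about 0.45 kg; z is its upright axis. It stands loose in its tray, wet with red-brown primer: not to be touched.
- flange_seat (a point): Point on the tray floor where the flange stands (within about 15 mm at the start), 130 mm behind the lip; x into the rack, z up. Moves with the tray.
- collar_tray (a joint): How far the tray carrying the collar is drawn out, in m: 0 fully home, 0.10 out against its stop. Starts standing 55 to 85 mm out and has to be pushed home. It runs on plain rails with about 3 N of friction, some drag (about 1 N at 0.1 m/s), no spring and no catch, and stays where it is left.
- collar_lip (a point): Middle of the top edge of the front lip of the tray carrying the collar. x points into the rack (the tray draws out along -x, level), y along the lip, z up. Upright lip 126 mm wide, 8 mm thick (4 mm either side of this point; 6 mm at its very top), its top 74 mm above the bench. Behind it the open tray is 116 mm wide inside, its floor 48 mm and its side walls 26 mm below this point, and empty for at least 65 mm, up to the casting.
- collar_mid (a point): Centre, half-way up, of the plain ring-shaped collar, 72 mm across with a 44 mm hole, 36 mm tall, about 0.35 kg; z is its upright axis. It stands loose in its tray, wet with red-brown primer: not to be touched.
- collar_seat (a point): Point on the tray floor where the collar stands (within about 21 mm at the start), 130 mm behind the lip; x into the rack, z up. Moves with the tray.
- block_tray (a joint): How far the tray carrying the block is drawn out, in m: 0 fully home, 0.10 out against its stop. Starts shut (0) and stays shut. It runs on plain rails with about 3 N of friction, some drag (about 1 N at 0.1 m/s), no spring and no catch, and stays where it is left.
- block_lip (a point): Middle of the top edge of the front lip of the tray carrying the block. x points into the rack (the tray draws out along -x, level), y along the lip, z up. Upright lip 126 mm wide, 8 mm thick (4 mm either side of this point; 6 mm at its very top), its top 74 mm above the bench. Behind it the open tray is 116 mm wide inside, its floor 48 mm and its side walls 26 mm below this point, and empty for at least 65 mm, up to the casting.
- block_mid (a point): Centre, half-way up, of the square bearing block: a foot 56 x 66 mm, 14 mm thick, with a square boss 36 x 34 mm on it, 48 mm tall in all, about 0.4 kg; z is its upright axis. It stands loose in its tray, wet with red-brown primer: not to be touched.
- block_seat (a point): Point on the tray floor where the block stands (within about 8 mm at the start), 130 mm behind the lip; x into the rack, z up. Moves with the tray.
- rack: Steel base plate of the drying rack, 240 x 430 mm, fixed to the bench, origin under its centre, x away from the robot. It carries three like trays side by side at 140 mm pitch, in any order, all drawing out along its -x; nothing of the rack is taller than the lips.
- tin: Loose paint tin on the bench to the left of the rack, 104 mm across, 121 mm tall; origin at the centre of its underside. Bystander.
- brush: Loose paint brush lying on the bench to the right of the rack, about 200 mm long, along its x; origin under its middle. Bystander.
Mind the look-alikes: they are no part of the job. Leave any yellow look-alike of the part that bears flange_mid alone.

How it is judged:
On the way, in this order (a step that is already met when the one before it is completed fails the run):
1. the collar's tray is pushed home while the flange's is still in (value of joint collar_tray below 0.006 m and value of joint flange_tray below 0.03 m), for 0.2 s.
2. the flange's tray is being drawn out by a finger behind its lip (value of joint flange_tray between 0.02 and 0.085 m and contact force between the fingers and flange_lip_back above 0.5 N), for 0.1 s.
3. the flange's tray is out at its stop (value of joint flange_tray above 0.09 m), for 0.2 s.
At the end, for the whole second after the job is handed in: Flange tray within 10 mm of its stop, collar and block trays home within 6 mm; castings at rest, upright, near their seats (flange within 30 mm, collar 40 mm, block 25 mm); tin and brush within 20 mm of where they were (value of joint flange_tray above 0.09 m and value of joint each of collar_tray, block_tray below 0.006 m and horizontal distance between flange_mid and flange_seat below 0.03 m and angle between each of flange_mid, collar_mid, block_mid's own z axis and vertical below 0.1 rad and linear speed of each of flange, collar, block below 0.02 m/s and horizontal distance between collar_mid and collar_seat below 0.04 m and horizontal distance between block_mid and block_seat below 0.025 m and distance of each of tin, brush from where it was at the start of the episode below 0.02 m); the robot touches nothing.
It fails at once if a wet casting is touched by the robot (contact force between any of the fingers, the arm and flange above 0.3 N or contact force between any of the fingers, the arm and collar above 0.3 N or contact force between any of the fingers, the arm and block above 0.3 N).
It fails at once if a casting is lifted off its tray or tipped (z of flange_mid in the frame of flange_seat above 0.041 m or angle between any of flange_mid, collar_mid, block_mid's own z axis and vertical above 0.3 rad or z of collar_mid in the frame of collar_seat above 0.03 m or z of block_mid in the frame of block_seat above 0.036 m).
It fails at once if a tray's lip is pinched between the fingers (front and back pressed at once) ((contact force between the fingers and flange_lip_front above 1.5 N and contact force between the fingers and flange_lip_back above 1.5 N) or (contact force between the fingers and collar_lip_front above 1.5 N and contact force between the fingers and collar_lip_back above 1.5 N)).
It fails at once if the third tray (the block's) is drawn out, or the flange's tray is drawn out before the collar's is home (value of joint block_tray above 0.012 m or (value of joint flange_tray above 0.03 m and value of joint collar_tray above 0.02 m)).
It fails at once if the paint tin or the brush is disturbed (distance of any of tin, brush from where it was at the start of the episode above 0.02 m).
It also fails if it takes over 45 s, if anything falls off the work surface, if the arm or the gripper's body presses on something with over 40 N, if the wrist force passes 120 N, or if a joint passes its speed limit or range.

## Working session

There is one attempt and no reset: what is moved stays moved. The work goes in short steps, Python scripts to look and compute and a shell command to move; the robot and the scene stay as the last step left them, time stands still between calls to the robot, and variables do not carry over. Pictures are saved under pics/ and viewed, and the job is handed in when it is done.

```bash
mkdir -p pics; python3 - <<'E'
from plant import r
import cv2
s=r.get_state();print(s['clock'],s['tool_pos'],s['eef_rot'],s['opening'])
for c in ['scene','side']:
    im=r.snapshot(c);cv2.imwrite(f'pics/{c}0.png',im[:,:,::-1])
    k=r.get_calibration(c);print(c,k['mtx'].tolist(),k['R'].round(3).tolist(),k['t'].round(3).tolist())
E
```

```text
0.0 [ 0.23145835 -0.57985904  0.23790594] [ 8.27907389e-01 -5.60864032e-01 -8.15851346e-04 -4.76797329e-04] 0.9964369248719984
scene [[434.4583226866942, 0.0, 312.89692853731566], [0.0, 434.4583226866942, 195.50447418268072], [0.0, 0.0, 1.0]] [[0.359, 0.933, -0.009], [0.791, -0.309, -0.528], [-0.496, 0.182, -0.849]] [-0.208, -0.405, 1.491]
side [[477.57536201027193, 0.0, 314.15461609035384], [0.0, 477.57536201027193, 187.9562822585965], [0.0, 0.0, 1.0]] [[-0.801, -0.598, -0.014], [-0.336, 0.469, -0.817], [0.495, -0.65, -0.577]] [0.451, 0.261, 1.362]
```

View pics/scene0.png

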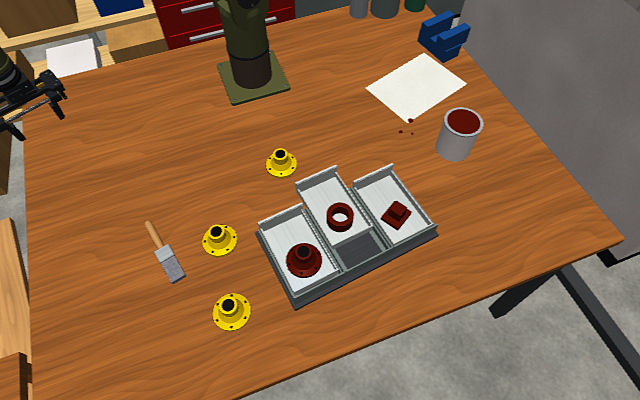

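View pics/side0.png

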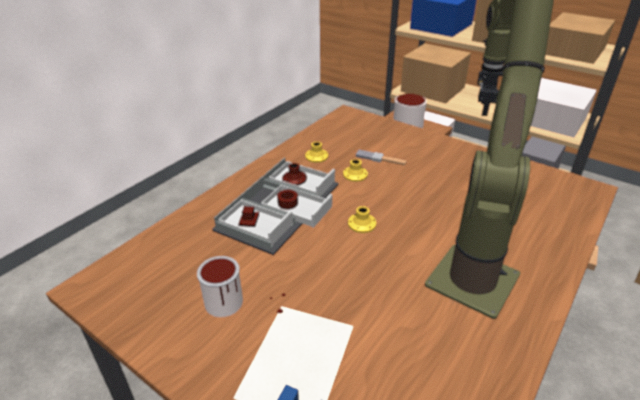

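The real flange is the red-brown casting at scene (304,260). The things it could be mistaken for are the yellow flanges at (281,162), (220,239) and (231,311), the red collar at (340,216) and the red block at (396,214). I'll check this in a close crop.

```bash
cat > h.py <<'E'
import numpy as np
def ray(k,u,v,z):
    d=np.linalg.inv(k['mtx'])@[u,v,1];R=k['R'];c=-R.T@k['t'];w=R.T@d
    return c+w*(z-c[2])/w[2]
def proj(k,X):
    c=k['R']@np.asarray(X)+k['t'];p=k['mtx']@c;return p[:2]/p[2]
E
python3 - <<'E'
from plant import r
import cv2
from h import *
im=r.snapshot('scene');k=r.get_calibration('scene')
c=im[140:310,240:450];cv2.imwrite('pics/crop0.png',cv2.resize(c,None,fx=3.5,fy=3.5,interpolation=cv2.INTER_CUBIC)[:,:,::-1])
for n,z in [('flange_lip',.074),('collar_lip',.074),('block_lip',.074),('flange_mid',.055),('collar_mid',.044),('block_mid',.05),('tin',.06),('brush',.01),('rack',.0)]:
    for o in r.cut_out(n,'scene')[:4]:
        m=np.argwhere(o['pixels']).mean(0)[::-1];print(n,round(o['score'],2),np.round(o['rect']),m.round(1),ray(k,*m,z).round(3))
E
```

```text
flange_lip 0.68 [255. 202. 338. 293.] [295.  244.2] [ 0.68  -0.086  0.074]
collar_lip 0.98 [296. 163. 372. 247.] [331.1 204.6] [0.607 0.041 0.074]
block_lip 0.89 [352. 161. 432. 247.] [389.4 202.8] [0.658 0.185 0.074]
flange_mid 0.94 [206. 225. 235. 258.] [219.1 240.9] [ 0.593 -0.26   0.055]
flange_mid 0.93 [213. 296. 251. 334.] [231.2 311.9] [ 0.78  -0.28   0.055]
flange_mid 0.81 [263. 147. 295. 178.] [280.4 163.6] [ 0.42  -0.037  0.055]
collar_mid 0.85 [322. 203. 352. 235.] [339.3 216.9] [0.634 0.054 0.044]
block_mid 0.89 [381. 200. 409. 228.] [395.4 214.6] [0.684 0.193 0.05 ]
block_mid 0.72 [257. 204. 338. 297.] [294.8 245.1] [ 0.671 -0.084  0.05 ]
tin 0.62 [436. 107. 484. 161.] [457.7 133.7] [0.511 0.482 0.06 ]
tin 0.23 [326. 202. 352. 234.] [339.4 217. ] [0.642 0.05  0.06 ]
brush 0.96 [144. 224. 184. 284.] [164.8 255.3] [ 0.557 -0.405  0.01 ]
rack 0.75 [298. 165. 373. 248.] [331.2 204.8] [0.568 0.059 0.   ]
rack 0.65 [255. 233. 439. 306.] [350.7 261.2] [0.744 0.042 0.   ]
```

View pics/crop0.png

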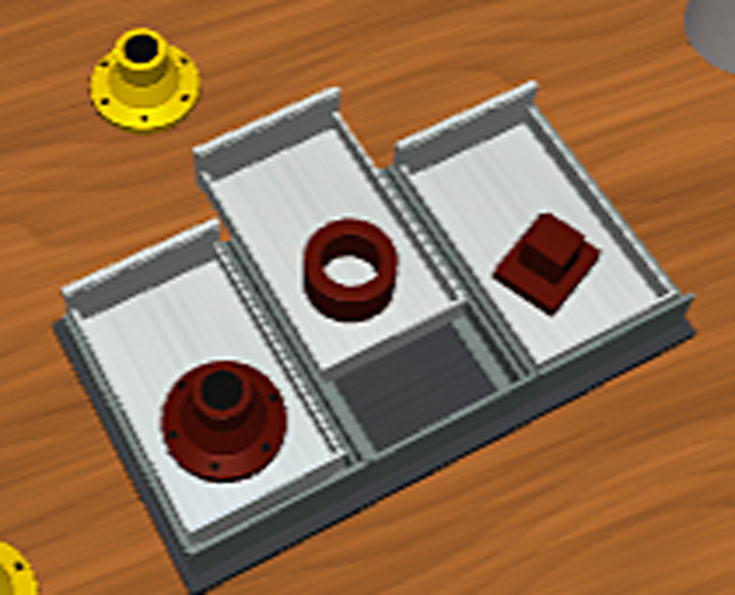

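The red-brown flange is the near-left casting, at crop (222,420) or full image (304,260). The middle tray with the ring stands out, and the block's tray is shut. Next I'll get the lip ends.

```bash
python3 - <<'E'
from plant import r
from h import *
k=r.get_calibration('scene')
P={}
for n,a,b in [('fl',(62,290),(219,224)),('co',(195,152),(339,90)),('bl',(397,148),(537,84))]:
    q=[ray(k,240+p[0]/3.5,140+p[1]/3.5,.074) for p in (a,b)]
    P[n]=(q[0]+q[1])/2; d=q[1]-q[0]
    print(n,q[0].round(4),q[1].round(4),P[n].round(4),np.linalg.norm(d[:2]).round(4),np.degrees(np.arctan2(d[1],d[0])).round(1))
for n,uv in [('rackcorner FL',(55,325)),('rack',(692,330)),('backleft',(195,590))]:
    print(n,ray(k,240+uv[0]/3.5,140+uv[1]/3.5,.0).round(4))
s=r.get_state();R=s['eef_rot'];from scipy.spatial.transform import Rotation as Ro
print(Ro.from_quat(R).as_matrix().round(3),s['clock'])
print('yellow',ray(k,280.9,168,.005).round(3))
E
```

```text
fl [ 0.5893 -0.1538  0.074 ] [ 0.5785 -0.0278  0.074 ] [ 0.5839 -0.0908  0.074 ] 0.1265 94.9
co [ 0.5113 -0.0226  0.074 ] [0.4975 0.1032 0.074 ] [0.5044 0.0403 0.074 ] 0.1266 96.2
bl [0.5645 0.1235 0.074 ] [0.5493 0.251  0.074 ] [0.5569 0.1873 0.074 ] 0.1284 96.8
rackcorner FL [ 0.5755 -0.1643  0.    ]
rack [0.7577 0.2912 0.    ]
backleft [ 0.8101 -0.1338  0.    ]
[[ 0.371 -0.929  0.   ]
 [-0.929 -0.371 -0.   ]
 [ 0.    -0.    -1.   ]] 0.6
yellow [ 0.4   -0.032  0.005]
```

```bash
python3 -m jog '[[0,0,0,0.0215,1],[0,0,0,0.0215,1],[-0.03,-0.015,0,0,1],[-0.03,-0.015,0,0,1],[-0.03,-0.015,0,0,1],[-0.03,-0.015,0,0,1],[-0.03,-0.015,0,0,1],[-0.03,-0.015,0,0,1],[-0.03,-0.015,0,0,1],[-0.03,-0.015,0,0,1],[-0.03,-0.015,0,0,1],[-0.03,-0.015,0,0,1],[-0.03,-0.015,0,0,1],[-0.03,-0.015,0,0,1],[-0.03,-0.015,0,0,1],[-0.03,-0.015,0,0,1],[-0.03,-0.015,0,0,1],[-0.03,-0.015,0,0,1],[-0.03,-0.015,0,0,1],[0,0,0,0,1]]' 20
cat > where.py <<'E'
from plant import r
import sys
from h import *
from scipy.spatial.transform import Rotation as Ro
s=r.get_state();M=Ro.from_quat(s['eef_rot']).as_matrix()
print(s['clock'],np.round(s['tool_pos'],4),'x',M[:,0].round(3),'F',np.round(s['contact_force'],2),s['opening'])
u=np.array([.994,.110,0]);u/=np.linalg.norm(u);l=np.array([-u[1],u[0],0])
for n,P in dict(fl=[.5839,-.0908,.074],co=[.5044,.0403,.074],bl=[.5569,.1873,.074]).items():
    d=np.array(P)-s['tool_pos'];print(n,'along u',(d@u).round(4),'l',(d@l).round(4),'tool shift',(M.T@d).round(4))
E
python3 where.py
```

```text
clock: 2.6
tool_pos: [0.4317, -0.0407, 0.239]
eef_rot: [0.748, -0.664, 0.0, -0.002]
contact_force: [-0.4, -0.1, 0.5]
opening: 0.003
2.6 [ 0.4317 -0.0407  0.239 ] x [ 0.118 -0.993 -0.002] F [-0.42 -0.11  0.48] 0.003000337625791745
fl along u 0.1458 l -0.0665 tool shift [ 0.068  -0.1448  0.1653]
co along u 0.0812 l 0.0726 tool shift [-0.0716 -0.0813  0.1654]
bl along u 0.1496 l 0.2129 tool shift [-0.2114 -0.1507  0.1659]
```

```bash
python3 -m jog '[[-0.024,-0.012,0,0,1],[-0.024,-0.012,0,0,1],[-0.024,-0.012,0.01,0,1],[0,0,0.03,0,1],[0,0,0.03,0,1],[0,0,0.03,0,1],[0,0,0,0,1]]'
python3 where.py; python3 - <<'E'
from plant import r
import cv2
a=r.snapshot('wrist');cv2.imwrite('pics/w1.png',a[:,:,::-1])
a=r.snapshot('scene');cv2.imwrite('pics/s1.png',cv2.resize(a[120:320,200:460],None,fx=3,fy=3)[:,:,::-1])
E
```

```text
clock: 3.3
tool_pos: [0.4552, 0.0291, 0.1363]
eef_rot: [0.745, -0.667, -0.002, 0.003]
contact_force: [-0.1, -0.4, 0.6]
opening: 0.004
3.3 [0.4552 0.0291 0.1363] x [ 0.109 -0.994  0.001] F [-0.12 -0.41  0.59] 0.004075269095300379
fl along u 0.1147 l -0.1334 tool shift [ 0.1332 -0.1152  0.0616]
co along u 0.0501 l 0.0057 tool shift [-0.0058 -0.0505  0.0619]
bl along u 0.1185 l 0.146 tool shift [-0.1462 -0.1187  0.0614]
```

View pics/w1.png

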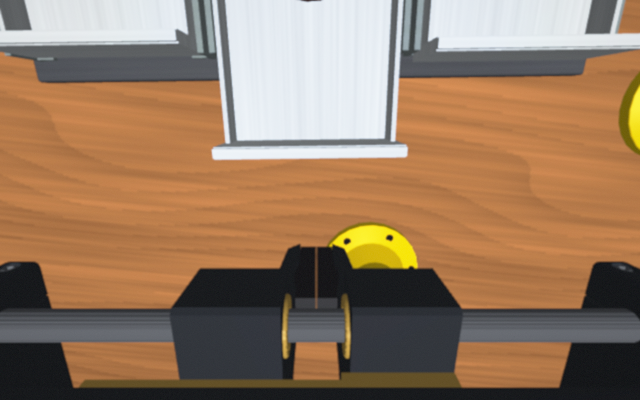

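View pics/s1.png

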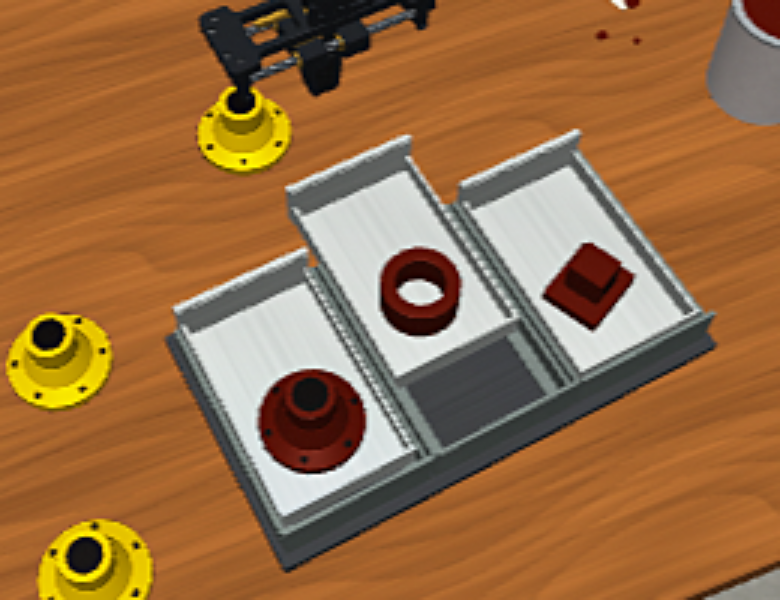

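```bash
python3 -m jog '[[-0.006,-0.02,0,0,1],[0,0,0.03,0,1],[0,0,0.03,0,1],[0,0,0.028,0,1],[0,0,0,0,1],[0,-0.008,0,0,1],[0,-0.006,0,0,1],[0,-0.005,0,0,1],[0,-0.005,0,0,1],[0,0,0,0,1]]'; python3 where.py
```

```text
clock: 4.4
tool_pos: [0.502, 0.0407, 0.0515]
eef_rot: [0.745, -0.667, 0.001, -0.001]
contact_force: [-0.1, -0.3, 0.0]
opening: 0.008
4.4 [0.502  0.0407 0.0515] x [ 0.109 -0.994 -0.   ] F [-0.14 -0.29  0.04] 0.007996162564712335
fl along u 0.0669 l -0.1397 tool shift [ 0.1397 -0.0671 -0.0223]
co along u 0.0023 l -0.0007 tool shift [ 0.0007 -0.0024 -0.0225]
bl along u 0.0706 l 0.1396 tool shift [-0.1397 -0.0706 -0.0223]
```

```bash
python3 -m jog '[[0,-0.004,0,0,1],[0,-0.006,0,0,1],[0,-0.006,0,0,1],[0,-0.006,0,0,1],[0,-0.006,0,0,1],[0,-0.006,0,0,1],[0,-0.005,0,0,1],[0,-0.004,0,0,1],[0,0,0,0,1]]'; python3 where.py;python3 - <<'E'
from plant import r
import cv2
a=r.snapshot('scene');cv2.imwrite('pics/s2.png',cv2.resize(a[120:320,200:460],None,fx=3,fy=3)[:,:,::-1])
E
```

```text
clock: 5.3
tool_pos: [0.5446, 0.0457, 0.0507]
eef_rot: [0.745, -0.667, 0.001, -0.001]
contact_force: [-0.6, 0.0, -0.4]
opening: 0.001
5.3 [0.5446 0.0457 0.0507] x [ 0.109 -0.994 -0.   ] F [-0.56  0.01 -0.39] 0.001494171962369213
fl along u 0.024 l -0.14 tool shift [ 0.14   -0.0242 -0.0233]
co along u -0.0406 l -0.001 tool shift [ 0.001   0.0405 -0.0234]
bl along u 0.0278 l 0.1394 tool shift [-0.1394 -0.0278 -0.0232]
```

View pics/s2.png

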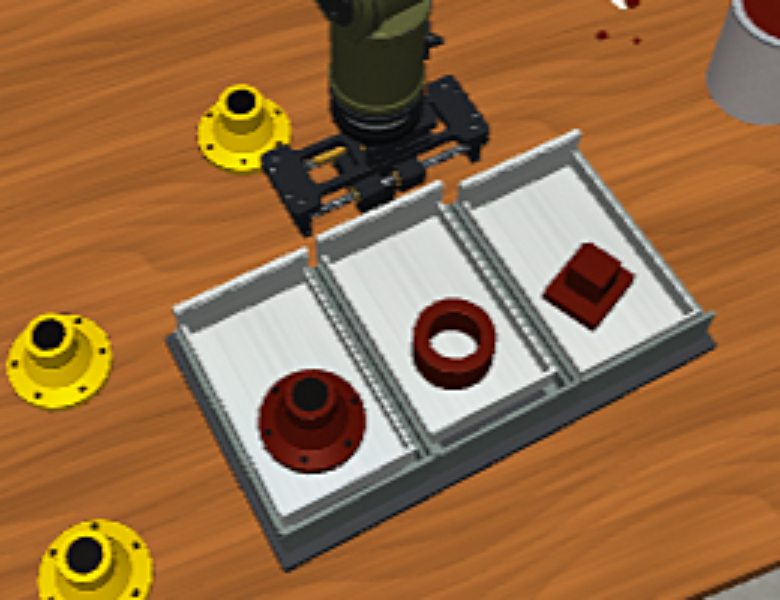

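The tray followed the push, and the collar moved with it. Its lip, now at about (380,210) in the crop, is roughly 15 mm short of home.

```bash
python3 -m jog '[[0,-0.003,0,0,1],[0,-0.004,0,0,1],[0,-0.003,0,0,1],[0,-0.002,0,0,1]]'; python3 -m jog '[[0,-0.002,0,0,1]]';python3 -m jog '[[0,-0.002,0,0,1]]';python3 -m jog '[[0,-0.002,0,0,1]]'; python3 where.py
```

```text
clock: 5.75
tool_pos: [0.5553, 0.0466, 0.0507]
eef_rot: [0.745, -0.667, 0.0, 0.0]
contact_force: [-2.6, 0.3, 1.0]
opening: 0.003
clock: 5.85
tool_pos: [0.556, 0.0467, 0.0506]
eef_rot: [0.745, -0.667, -0.001, 0.001]
contact_force: [-8.0, -0.3, 5.0]
opening: 0.004
clock: 5.95
tool_pos: [0.556, 0.0466, 0.0505]
eef_rot: [0.745, -0.667, -0.002, 0.003]
contact_force: [-10.3, -0.5, 7.7]
opening: 0.008
clock: 6.05
tool_pos: [0.5559, 0.0466, 0.0504]
eef_rot: [0.745, -0.667, -0.003, 0.004]
contact_force: [-13.4, 1.1, 11.3]
opening: 0.006
6.05 [0.5559 0.0466 0.0504] x [ 0.11  -0.994  0.001] F [-13.37   1.06  11.3 ] 0.006145716141732243
fl along u 0.0127 l -0.1396 tool shift [ 0.1396 -0.0125 -0.0237]
co along u -0.0519 l -0.0006 tool shift [ 0.0006  0.0522 -0.0231]
bl along u 0.0164 l 0.1398 tool shift [-0.1398 -0.0161 -0.0239]
```

```bash
python3 -m jog '[[0,0,0,0,1],[0,0,0,0,1],[0,0,0,0,1],[0,0.015,0,0,1],[0,0.02,0,0,1],[0,0.01,0,0,1],[0,0,-0.03,0,1],[0,0,-0.03,0,1],[0,0,-0.03,0,1],[0.0,0,0,0,1]]'; python3 - <<'E'
from plant import r
import cv2
a=r.snapshot('wrist');cv2.imwrite('pics/w3.png',a[:,:,::-1])
a=r.snapshot('scene');cv2.imwrite('pics/s3.png',cv2.resize(a[140:310,240:450],None,fx=3.5,fy=3.5,interpolation=cv2.INTER_CUBIC)[:,:,::-1])
E
python3 where.py
```

```text
clock: 7.05
tool_pos: [0.5203, 0.0426, 0.1443]
eef_rot: [0.745, -0.668, 0.003, -0.004]
contact_force: [0.6, 0.5, 0.2]
opening: 0.004
7.15 [0.5178 0.0424 0.1413] x [ 0.109 -0.994  0.   ] F [-0.3  -0.06  0.09] 0.005934988620095471
fl along u 0.0511 l -0.1397 tool shift [ 0.1397 -0.051   0.0675]
co along u -0.0135 l -0.0007 tool shift [0.0007 0.0138 0.0672]
bl along u 0.0548 l 0.1397 tool shift [-0.1397 -0.0545  0.0675]
```

View pics/w3.png

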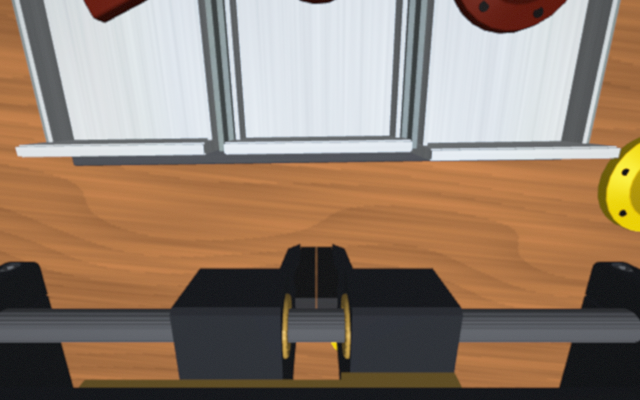

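View pics/s3.png

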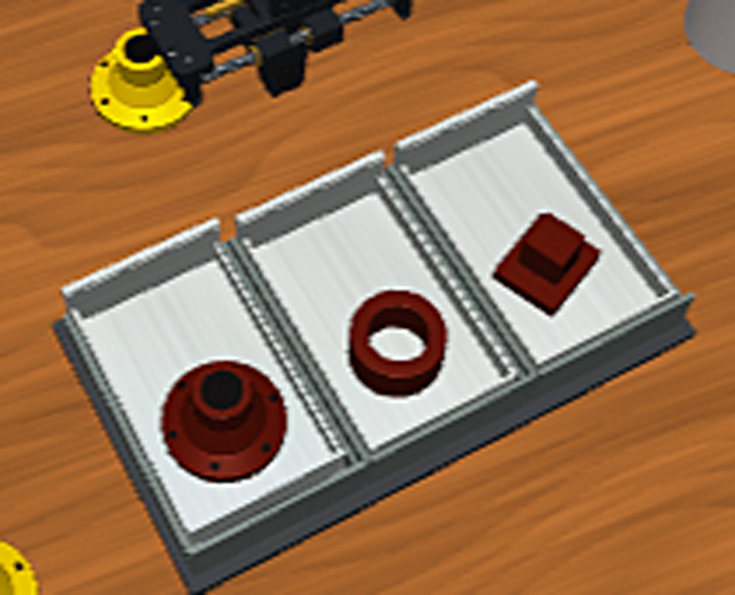

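The collar's tray is home: its lip, centred at (318,147), now lines up with the others. The flange's lip is at (520,153) in the wrist picture, about 4 mm out.

```bash
python3 -m jog '[[0.03,-0.01,0,0,1],[0.04,-0.02,0,0,1],[0.04,-0.02,0,0,1],[0.03,-0.017,0,0,1],[0,-0.01,0,0,1],[0,0,0,0,1],[0,0,0,0,1]]'; python3 where.py; python3 - <<'E'
from plant import r
import cv2
a=r.snapshot('wrist');cv2.imwrite('pics/w4.png',a[:,:,::-1])
a=r.snapshot('scene');cv2.imwrite('pics/s4.png',cv2.resize(a[140:310,240:450],None,fx=3.5,fy=3.5,interpolation=cv2.INTER_CUBIC)[:,:,::-1])
E
```

```text
clock: 7.85
tool_pos: [0.6072, -0.0873, 0.1394]
eef_rot: [0.745, -0.667, -0.001, 0.0]
contact_force: [0.4, -0.4, 0.1]
opening: 0.009
7.85 [ 0.6072 -0.0873  0.1394] x [ 0.111 -0.994 -0.001] F [ 0.37 -0.45  0.11] 0.008537148323986155
fl along u -0.0236 l -0.0009 tool shift [0.001  0.0234 0.0654]
co along u -0.0882 l 0.1381 tool shift [-0.1381  0.0879  0.0657]
bl along u -0.0198 l 0.2785 tool shift [-0.2784  0.0195  0.0657]
```

View pics/w4.png

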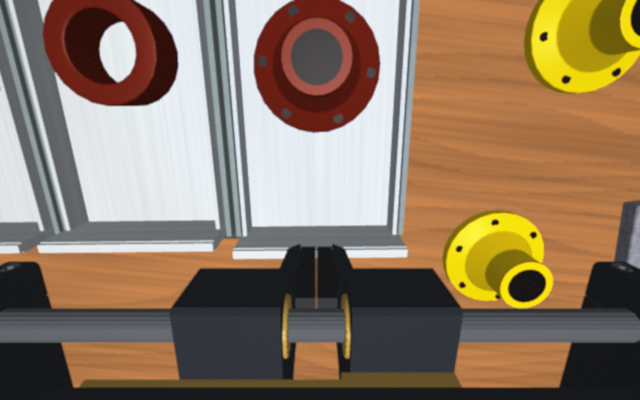

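View pics/s4.png

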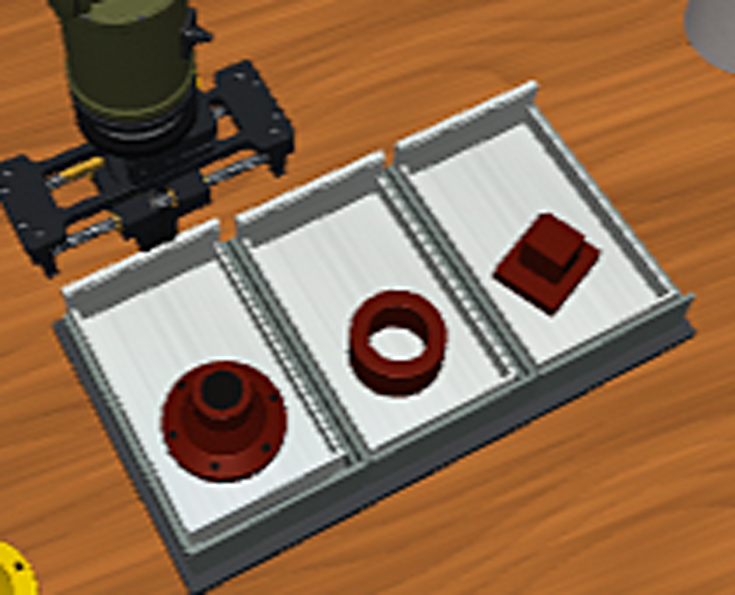

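```bash
python3 - <<'E'
from plant import r
from h import *
s=r.get_state();k=r.get_calibration('wrist');print(proj(k,s['tool_pos']))
for uv in [(234,250),(407,248),(234,257),(407,257)]: print(uv,ray(k,*uv,.074).round(4))
for P in [(.5893,-.1538,.074),(.5785,-.0278,.074),(.5839,-.0908,.074)]: print(proj(k,P).round(1))
E
python3 -m jog '[[0,-0.004,0.02,0,1],[0,0,0.02,0,1],[0,0,0,0,1]]'; python3 where.py; python3 - <<'E'
from plant import r
import cv2
for c in ['side','wrist']:
  a=r.snapshot(c);b=a if c=='wrist' else cv2.resize(a[130:260,190:390],None,fx=4,fy=4,interpolation=cv2.INTER_CUBIC)
  cv2.imwrite(f'pics/{c}5.png',b[:,:,::-1])
E
```

```text
[315.9335902  258.66875585]
(234, 250) [ 0.5748 -0.0308  0.074 ]
(407, 248) [ 0.5902 -0.1551  0.074 ]
(234, 257) [ 0.5692 -0.031   0.074 ]
(407, 257) [ 0.5832 -0.1565  0.074 ]
[405. 249.]
[230.  244.9]
[317.6 247. ]
clock: 8.25
tool_pos: [0.6095, -0.0867, 0.0984]
eef_rot: [0.745, -0.667, -0.002, 0.002]
contact_force: [-0.1, 0.1, -0.3]
opening: 0.007
8.25 [ 0.6095 -0.0867  0.0984] x [ 0.111 -0.994 -0.001] F [-0.08  0.14 -0.35] 0.007205807822574454
fl along u -0.0259 l -0.0013 tool shift [0.0013 0.0258 0.0245]
co along u -0.0905 l 0.1378 tool shift [-0.1379  0.0902  0.0251]
bl along u -0.0222 l 0.2781 tool shift [-0.2781  0.0217  0.0249]
```

View pics/side5.png

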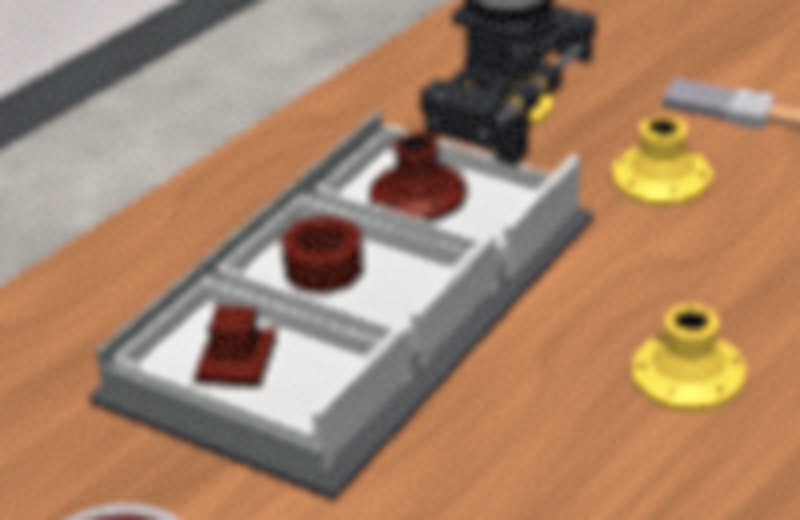

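View pics/wrist5.png

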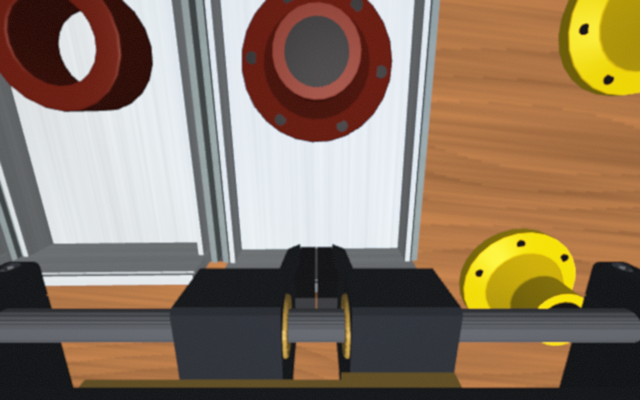

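```bash
python3 -m jog '[[0,-0.002,0.02,0,1],[0,0,0.01,0,1]]'; python3 -m jog '[[0,0,0.012,0,1],[0,0,0.012,0,1],[0,0,0,0,1],[0,0,0,0,1]]'; python3 where.py
```

```text
clock: 8.55
tool_pos: [0.6144, -0.0874, 0.071]
eef_rot: [0.745, -0.667, 0.0, -0.0]
contact_force: [0.4, 0.2, -0.6]
opening: 0.004
clock: 8.95
tool_pos: [0.614, -0.0877, 0.0466]
eef_rot: [0.745, -0.667, -0.0, 0.0]
contact_force: [-0.2, 0.1, -0.1]
opening: 0.002
8.95 [ 0.614  -0.0877  0.0466] x [ 0.109 -0.994  0.   ] F [-0.23  0.1  -0.05] 0.001559871723701641
fl along u -0.0303 l 0.0002 tool shift [-0.0002  0.0303 -0.0274]
co along u -0.0948 l 0.1393 tool shift [-0.1392  0.0949 -0.0274]
bl along u -0.0265 l 0.2796 tool shift [-0.2796  0.0267 -0.0274]
```

```bash
python3 -m jog '[[0,0.004,0,0,1],[0,0.004,0,0,1],[0,0.003,0,0,1],[0,0.003,0,0,1],[0,0.004,0,0,1],[0,0.005,0,0,1],[0,0.006,0,0,1],[0,0.006,0,0,1],[0,0.006,0,0,1],[0,0.006,0,0,1],[0,0.006,0,0,1]]'; python3 where.py; python3 - <<'E'
from plant import r
import cv2
a=r.snapshot('scene');cv2.imwrite('pics/s6.png',cv2.resize(a[140:310,240:450],None,fx=3.5,fy=3.5,interpolation=cv2.INTER_CUBIC)[:,:,::-1])
E
```

```text
clock: 10.05
tool_pos: [0.5613, -0.0939, 0.0469]
eef_rot: [0.745, -0.667, 0.0, -0.0]
contact_force: [4.1, -1.3, 0.1]
opening: 0.007
10.05 [ 0.5613 -0.0939  0.0469] x [ 0.109 -0.994  0.001] F [ 4.1  -1.27  0.07] 0.006568359225167952
fl along u 0.0228 l 0.0006 tool shift [-0.0006 -0.0228 -0.027 ]
co along u -0.0418 l 0.1397 tool shift [-0.1396  0.0419 -0.0272]
bl along u 0.0266 l 0.28 tool shift [-0.28   -0.0264 -0.0272]
```

View pics/s6.png

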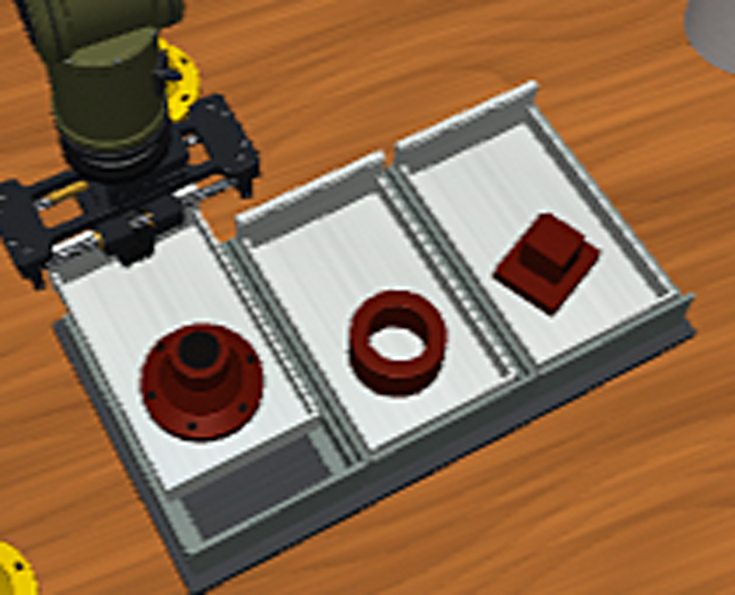

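The tray is following, at about 42 mm out, and the flange is riding with it.

```bash
python3 -m jog '[[0,0.005,0,0,1],[0,0.006,0,0,1],[0,0.006,0,0,1],[0,0.006,0,0,1],[0,0.006,0,0,1],[0,0.006,0,0,1],[0,0.005,0,0,1],[0,0.004,0,0,1],[0,0.003,0,0,1],[0,0.003,0,0,1]]'; python3 -m jog '[[0,0.003,0,0,1],[0,0.002,0,0,1]]'; python3 -m jog '[[0,0.002,0,0,1]]';python3 -m jog '[[0,0.002,0,0,1]]'; python3 where.py
```

```text
clock: 11.1
tool_pos: [0.5116, -0.0989, 0.0467]
eef_rot: [0.745, -0.667, 0.0, -0.0]
contact_force: [3.6, -2.7, 0.5]
opening: 0.001
clock: 11.3
tool_pos: [0.5064, -0.0995, 0.0467]
eef_rot: [0.745, -0.667, -0.0, 0.0]
contact_force: [3.3, -2.4, 1.0]
opening: 0.003
clock: 11.4
tool_pos: [0.5046, -0.0997, 0.0467]
eef_rot: [0.745, -0.667, 0.0, -0.0]
contact_force: [3.2, -1.8, 0.2]
opening: 0.009
clock: 11.5
tool_pos: [0.5027, -0.0999, 0.0467]
eef_rot: [0.745, -0.667, 0.0, -0.0]
contact_force: [3.1, -1.3, 0.4]
opening: 0.001
11.5 [ 0.5027 -0.0999  0.0467] x [ 0.109 -0.994  0.   ] F [ 3.15 -1.25  0.42] 0.001070349082397239
fl along u 0.0817 l 0.0002 tool shift [-0.0002 -0.0817 -0.0273]
co along u 0.0171 l 0.1392 tool shift [-0.1392 -0.017  -0.0273]
bl along u 0.0854 l 0.2795 tool shift [-0.2796 -0.0853 -0.0273]
```

```bash
for i in 1; do python3 -m jog '[[0,0.002,0,0,1]]'; done; python3 -m jog '[[0,0.002,0,0,1]]'; python3 -m jog '[[0,0.002,0,0,1]]'; python3 where.py
```

```text
clock: 11.6
tool_pos: [0.5026, -0.0999, 0.0468]
eef_rot: [0.745, -0.667, 0.001, -0.001]
contact_force: [7.8, -1.5, -4.2]
opening: 0.004
clock: 11.7
tool_pos: [0.5027, -0.0999, 0.0469]
eef_rot: [0.745, -0.667, 0.003, -0.003]
contact_force: [10.3, -1.8, -5.8]
opening: 0.003
clock: 11.8
tool_pos: [0.5027, -0.0999, 0.047]
eef_rot: [0.745, -0.667, 0.004, -0.004]
contact_force: [13.7, -1.6, -8.7]
opening: 0.002
11.8 [ 0.5027 -0.0999  0.047 ] x [ 0.111 -0.994  0.001] F [13.67 -1.64 -8.66] 0.002354259492537508
fl along u 0.0818 l 0.0001 tool shift [-0.     -0.0821 -0.0261]
co along u 0.0172 l 0.1392 tool shift [-0.1392 -0.0176 -0.0269]
bl along u 0.0855 l 0.2795 tool shift [-0.2794 -0.0861 -0.0262]
```

At the stop, the force rises with no motion. I'll hold briefly, ease back off the lip, then lift out and clear.

```bash
python3 -m jog '[[0,0,0,0,1],[0,0,0,0,1],[0,0,0,0,1],[0,-0.008,0,0,1],[0,-0.008,0,0,1],[0,0,0,0,1],[0,0,0,0,1]]'; python3 where.py; python3 -m jog '[[0,0,-0.02,0,1],[0,0,-0.03,0,1],[0,0,-0.04,0,1],[0,0,-0.04,0,1],[0,0,-0.03,0,1],[0.03,0.01,0,0,1],[0.03,0.01,0,0,1],[0.03,0.01,0,0,1],[0.03,0.01,0,0,1],[0.03,0.01,0,0,1],[0.03,0.01,0,0,1],[0,0,0,0,1],[0,0,0,0,1]]'; python3 - <<'E'
from plant import r
from h import *
import cv2
a=r.snapshot('scene');k=r.get_calibration('scene');cv2.imwrite('pics/s7.png',cv2.resize(a[120:320,200:460],None,fx=3,fy=3,interpolation=cv2.INTER_CUBIC)[:,:,::-1])
for n,z in [('tin',.06),('brush',.01)]:
    for o in r.cut_out(n,'scene')[:1]:
        m=np.argwhere(o['pixels']).mean(0)[::-1];print(n,round(o['score'],2),ray(k,*m,z).round(3))
a=r.snapshot('side');cv2.imwrite('pics/side7.png',cv2.resize(a[130:260,190:390],None,fx=4,fy=4)[:,:,::-1])
E
```

```text
clock: 12.5
tool_pos: [0.5114, -0.0986, 0.0464]
eef_rot: [0.745, -0.667, -0.001, 0.001]
contact_force: [-0.6, 0.2, -0.8]
opening: 0.006
12.5 [ 0.5114 -0.0986  0.0464] x [ 0.11  -0.994 -0.001] F [-0.62  0.15 -0.83] 0.0058551637216877435
fl along u 0.0729 l -0.0003 tool shift [ 0.0002 -0.0728 -0.0277]
co along u 0.0083 l 0.1388 tool shift [-0.1388 -0.0082 -0.0275]
bl along u 0.0767 l 0.2791 tool shift [-0.2792 -0.0765 -0.0276]
clock: 13.8
tool_pos: [0.4714, -0.2844, 0.2063]
eef_rot: [0.744, -0.668, -0.001, 0.0]
contact_force: [0.9, -0.5, 0.1]
opening: 0.004
tin 0.8 [0.511 0.483 0.06 ]
brush 0.65 [ 0.561 -0.404  0.01 ]
```

View pics/s7.png

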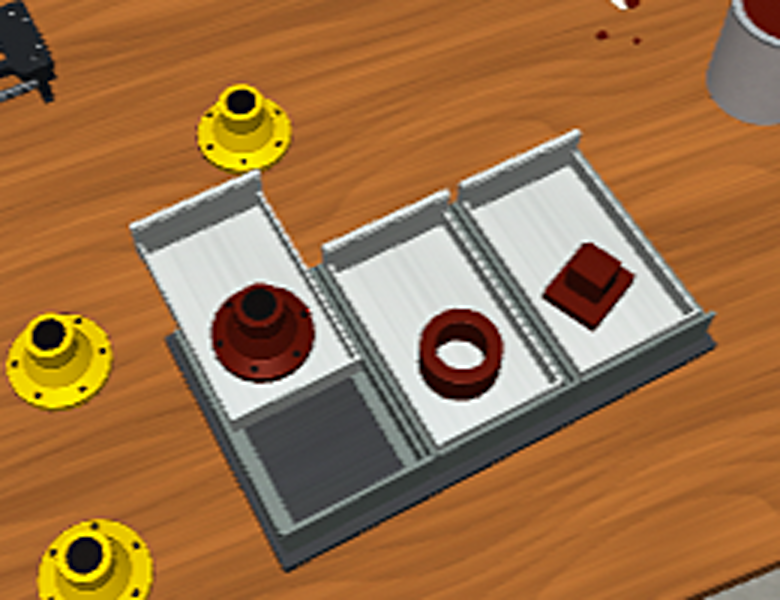

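View pics/side7.png

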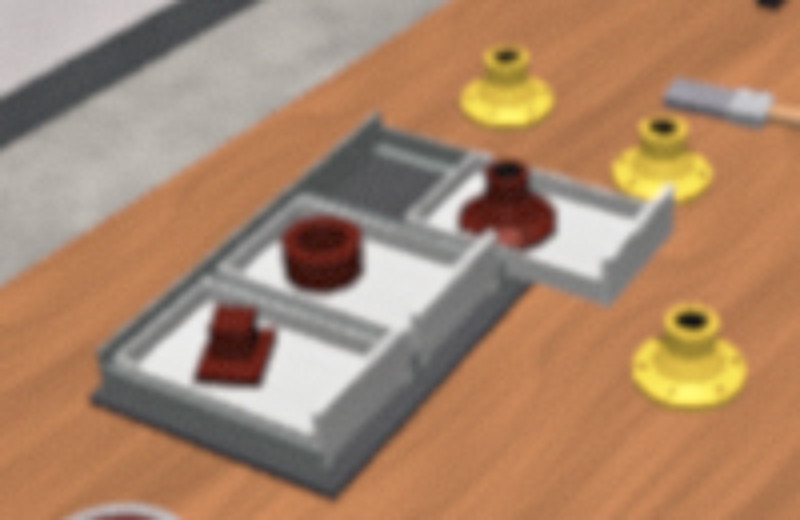

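```bash
python3 - <<'E'
from plant import r
from h import *
k=r.get_calibration('scene');u=np.array([.994,.110,0])
f=lambda a:ray(k,200+a[0]/3,120+a[1]/3,.074)
m=lambda a,b:(f(a)+f(b))/2
F=m((131,228),(260,175));C=m((323,247),(449,193));B=m((460,188),(580,133))
print(F,C,B,'flange-block',(F-B)@u,'collar-block',(C-B)@u)
p=ray(k,200+262/3,120+340/3,.031);print('flange seat err approx',p,F+.13*u)
E
```

```text
[ 0.49261264 -0.10228029  0.074     ] [0.5727419  0.04893609 0.074     ] [0.55787619 0.18654742 0.074     ] flange-block -0.09664300737381956 collar-block -0.000360728065036677
flange seat err approx [ 0.62344493 -0.08842584  0.031     ] [ 0.62183264 -0.08798029  0.074     ]
```

```bash
python3 -c "
from plant import r
s=r.get_state();print(s['clock'],s['contact_force'],max(abs(s['qd'])));r.finish_job()"
```

```text
14.0 [ 0.35076278 -0.28189807  0.50237603] 0.006238973469925248
the job is handed in; nothing more can be done
```

I pushed the collar's tray home, then hooked the closed fingertips behind the flange tray's lip and drew it out to its stop. I lifted the hand clear and handed the job in at 14.0 s; no verdict is reported.

- **Collar tray:** it was pushed until the force rose to about 13 N with no further motion. In the final picture its lip is level with the shut block tray's, within 1 mm.
- **Flange tray:** it was drawn until the force rose to about 14 N with no further motion. The final picture puts it 97 mm out, give or take about 2 mm. That is 3 mm short of the nominal 100 mm but inside the 10 mm allowed, and I take the gap as measurement error.
- **Castings:** all three are upright on their trays. The flange stands about 2 mm from its seat. I did not measure the collar and block offsets. They looked well placed in the pictures, and I saw no sign of contact with any casting.
- **Bystanders:** the tin and brush are within about 4 mm of where they started, the yellow look-alikes look unmoved, and the block's tray stayed shut.
- **Hand:** clear, at rest, with no contact force above sensor noise.

No check failed or disagreed beyond that 3 mm. The trained network only ever reported the yellow flanges for the flange, and the shut flange tray once as the block. I picked the red-brown flange by eye in a close crop.

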